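# Stack serving slabs with a cork sheet between

## Robot

A 6-joint arm with a two-finger parallel gripper is mounted at the origin on the work surface. World frame = base frame: x ahead of the robot, y to its left, z up, the work surface at z = 0. Lengths are in m, angles in degrees, forces in N, time in s.
With the tool pointing down it reaches from about 0.4 to 0.825 m from the base axis. Payload 7 kg.
Tool frame: the origin (TCP) lies on the centre line of the jaws, within the pads' length; the fingertips stand 19 mm ahead of it and the grasp point (between the pads) is the TCP; z points along the fingers, y is the line along which they close (so a half turn about z gives the same grasp; the last joint's range is limited). The gripper opens to 88 mm and grips with 3 to 60 N. Pads are 19 mm wide; open, the fingers measure 130 mm over their backs; the gripper's body (78 mm by 193 mm) begins 47 mm behind the grasp point.
Start: joints at [-50.93, 20.546, 0.682, 0, -70.136, -16.507], TCP at [0.259, -0.623, 0.246] pointing down, gripper open.
Joint ranges: [-176.03, 176.03], [-82.01, 121.73], [-58.28, 71.71], [-173.87, 95.51], [-174.79, -0.11], [-173.66, 173.66]. Speed limits (degrees/s): [136.94, 136.94, 172.46, 180, 180, 180].

## Interface

Orientations are given as [roll, pitch, yaw] about the fixed x, y, z axes, in that order (R = Rz(yaw) Ry(pitch) Rx(roll)).
In Python, from plant import ctrl gives the robot as it stands.
- The arm moves only by the tool move_arm, never from a script. Its argument "motion" is a list of rows, each a list of 3 entries, a list of its own where there are three numbers: the shift along the tool's x, y, z in mm, then the turn, a rotation vector about the tool's x, y, z in degrees, then the closure, from 0 (fully open) to 1 (shut). A call has 1 to 10 rows; each row is the pose to reach, as a shift and turn from the pose commanded when the call began, along the tool's axes at that moment; what a row does not reach only later rows make up. A row lasts 1/12 s, in which the tool goes at most 41.7 mm and 7.16 degrees, less where a joint would pass 70% of its speed; a pose out of reach is approached as far as the arm can. A call with a gripper value outside its range is refused whole. The fingers move at their own pace and stop on an object; the grip force is fixed at half the most. Time passes only in rows, so rows that repeat a pose let the fingers close. It gives the time, the measured TCP pose, the force, the opening and the grip force at its end, in the units of the state.
- ctrl.get_obs(): the state, without advancing time (a new reading comes with each control period).
- ctrl.snapshot(name): name is "scene" or "side" or "wrist"; returns a dict with "color" (400x640x3 uint8, blue, green, red), "camera_matrix" (3x3 intrinsics, pixels), "k1" (the pictures are not rectified: a ray, as slopes to the right and down, at radius r is drawn at 1 + k1 r^2 times it, then the intrinsics apply), "cam_to_world" (4x4, takes a point from camera to world coordinates). Camera axes: x right, y up, looking along -z (the intrinsics and any distortion apply to the point x, -y, -z); pixel columns grow to the right and rows downward; lengths in m; the calibration is good to about 2 mm. A picture is of the moment at which its call begins. There is no depth.
- ctrl.close_job(): hands the job in; it is judged then, once.
The state is a dict: "clock": time; "joint_pos": joint angles; "qvel": joint speeds; "tau": joint torques, N m; "tool_pos": TCP position; "orientation": TCP orientation; "force": force on the tool from outside, world axes, zero at the start; "moment": the same for the moment, N m; "opening": finger opening in m; "gripper_force": force on a finger pad.
Only numpy, scipy, OpenCV 4.12 (cv2) and the standard library are available. Lean on these libraries where they do the work, as an engineer would, in place of code of your own. Each camera call takes 0.05 s, during which the arm holds its last target. There are 200 camera calls.

## Task

Two stacks stand in the sunk aisle of the wooden stand: one is finished (slab, cork sheet, slab), the other is only a bare slab. Finish the bare one the same way without lifting anything clear of the stand: slide the loose cork sheet off the low step onto the bare slab, then slide the loose slab off the high step onto that cork, so that the three lie flat and neatly squared up on each other, edges matching to about a centimetre. Leave the bare slab about where it is, and do not disturb the finished stack or knock or shift the other breakfast things.

Things in the scene. Friction and masses are not known exactly. Their poses are not given: they have to be found in the camera images.
- stand: Fixed wooden stand, 230 (x) by 478 (y) mm. Origin: centre of its underside, on the table. Aisle along its x, y -49 to 49, floor 10 mm up, ends open. Low step: y 49 to 239, top 24 mm up. High step: y -49 to -239, top 32 mm up. Each step is 2 mm higher than the layer that receives what slides off it, so a piece drops 2 mm once wholly past the edge and is then kept by it.
- base_slab: Bare lilac stoneware slab, 90 x 90 x 12 mm, 0.24 kg, loose in the aisle, in its front half (stand x about -56 mm) or back half (about +56), top 22 mm above the table. Origin: centre of the underside, axes along its edges.
- done_base: Bottom slab of the finished stack, 90 x 90 x 12 mm, in the other half of the aisle. Origin: centre of the underside.
- done_cork: Cork sheet of the finished stack, 90 x 90 x 8 mm. Origin: centre of the underside.
- done_top: Top slab of the finished stack, 90 x 90 x 12 mm; its top is 42 mm above the table. Origin: centre of the underside.
- cork: Loose cork sheet, 90 x 90 x 8 mm, about 0.03 kg, lying flat and askew on the outer part of the low step. Origin: centre of the underside, axes along its edges.
- next_slab: Loose lilac stoneware slab, 90 x 90 x 12 mm, about 0.24 kg, lying flat and askew on the outer part of the high step. Origin: centre of the underside, axes along its edges.
- egg_cup: Bystander: egg cup, 44 mm across, 46 mm tall, on the low step beside the finished stack. Origin: centre of the underside.
- jam_jar: Bystander: small amber jam jar, 46 mm across, 52 mm tall, on the high step beside the finished stack. Origin: centre of the underside.
- milk: Bystander: milk bottle, 72 mm across, 170 mm tall, on the table left of the stand. Origin: centre of the underside.
- mug: Bystander: mug, 80 mm across, 75 mm tall, with a handle, on the table right of the stand. Origin: centre of the underside.
- bowl: Bystander: bowl, 120 mm across, 50 mm tall, on the table front right. Origin: centre of the underside.
Not all that is in view belongs to the job. What is shaped like the next_slab but green is not meant.

How it is judged (in metres and radians):
On the way, in this order (a step that is already met when the one before it is completed fails the run):
1. the loose cork sheet lies flat and squared up on the bare slab (x of cork in the frame of base_slab between -0.014 and 0.014 m and y of cork in the frame of base_slab between -0.014 and 0.014 m and z of cork in the frame of base_slab between 0.0095 and 0.0145 m and angle between cork's own z axis and vertical below 0.035 rad and (angle between the x axis of cork and the x axis of base_slab, either way round below 0.14 rad or angle between the x axis of cork and the y axis of base_slab, either way round below 0.14 rad) and linear speed of cork below 0.02 m/s), for 0.2 s.
2. the loose slab lies flat and squared up on that cork sheet (x of next_slab in the frame of base_slab between -0.014 and 0.014 m and y of next_slab in the frame of base_slab between -0.014 and 0.014 m and z of next_slab in the frame of base_slab between 0.0175 and 0.0225 m and angle between next_slab's own z axis and vertical below 0.035 rad and (angle between the x axis of next_slab and the x axis of base_slab, either way round below 0.14 rad or angle between the x axis of next_slab and the y axis of base_slab, either way round below 0.14 rad) and linear speed of next_slab below 0.02 m/s), for 0.2 s.
At the end, for the whole second after the job is handed in: Cork on the once bare slab, loose slab on the cork: each centred within 14 mm both ways, edges parallel within 8 deg, flat within 2 deg, at its layer's height within 2.5 mm, at rest; bottom slab moved under 25 mm, finished stack under 15 mm, bystanders under 30 mm (all of step 1 and all of step 2 and angle between base_slab's own z axis and vertical below 0.035 rad and distance of base_slab from where it was at the start of the episode below 0.025 m); the robot touches nothing.
It fails at once if the finished stack is disturbed (a piece moved over 15 mm) (distance of any of done_base, done_cork, done_top from where it was at the start of the episode above 0.015 m).
It fails at once if a bystander is shifted over 30 mm or knocked over (distance of any of egg_cup, jam_jar, milk, mug, bowl from where it was at the start of the episode above 0.03 m or angle between any of egg_cup, jam_jar, milk, mug, bowl's own z axis and vertical above 0.5 rad).
It fails at once if the cork sheet or slab is lifted clear of the stand (its centre over 60 mm above the table) (height (world z) of any of cork, next_slab above 0.06 m).
It also fails if it takes over 61 s, if anything falls off the work surface, if the arm or the gripper's body presses on something with over 40 N, if the wrist force passes 120 N, or if a joint passes its speed limit or range.

## Working session

There is one attempt and no reset: what is moved stays moved. The work goes in short steps, Python scripts to look and compute and a tool call to move; the robot and the scene stay as the last step left them, time stands still between calls to the robot, and variables do not carry over. Pictures are saved under pics/ and viewed, at most 10 in all, crops included, and the job is handed in when it is done.

Besides the shell and the picture viewer there is one more tool, called after "Emit:" as name(argument=value, ...), one argument or row to a line, values as JSON. move_arm: Moves the arm, as the interface text tells. Its arguments: {"type":"object","properties":{"motion":{"type":"array"}},"required":["motion"]}

```bash
ls; mkdir -p pics; cat > h.py <<'E'
import numpy as np, cv2, pickle
from plant import ctrl
def snap(n,f=None):
    s=ctrl.snapshot(n); 
    if f: cv2.imwrite(f'pics/{f}.png',s['color'])
    pickle.dump(s,open(f'{n}.pkl','wb')); return s
def load(n): return pickle.load(open(f'{n}.pkl','rb'))
def back(s,uv,z):
    K=np.array(s['camera_matrix']);T=np.array(s['cam_to_world']);out=[]
    d=cv2.undistortPoints(np.array(uv,float).reshape(-1,1,2),K,np.array([s['k1'],0,0,0.]))[:,0]
    for a,b in d:
        r=T[:3,:3]@[a,-b,-1]; o=T[:3,3]; out.append(o+r*(z-o[2])/r[2])
    return np.array(out)
def proj(s,P):
    K=np.array(s['camera_matrix']);T=np.array(s['cam_to_world'])
    c=(np.atleast_2d(P)-T[:3,3])@T[:3,:3]; c=c*[1,-1,-1]
    return cv2.projectPoints(c,np.zeros(3),np.zeros(3),K,np.array([s['k1'],0,0,0.]))[0][:,0]
E
python3 - <<'E'
from h import *
a=snap('scene','scene0');b=snap('side','side0')
for s in(a,b):print(s['camera_matrix'],s['k1'],s['cam_to_world'])
print(ctrl.get_obs())
E
```

```text
pics
[[362.28328536   0.         320.63295681]
 [  0.         362.28328536 198.42932985]
 [  0.           0.           1.        ]] -0.08427369170798116 [[ 0.36360962 -0.5137252   0.7770936   1.2918785 ]
 [ 0.93154955  0.20219164 -0.30221513 -0.30804657]
 [-0.0018663   0.83378952  0.5520793   0.62497198]
 [ 0.          0.          0.          1.        ]]
[[388.3651126    0.         319.96789101]
 [  0.         388.3651126  198.72047327]
 [  0.           0.           1.        ]] -0.056820687390602136 [[-0.97899827  0.14355992 -0.14475127  0.30771204]
 [-0.20332355 -0.63566527  0.74470746  0.89135471]
 [ 0.01489679  0.75849866  0.65150431  0.82980332]
 [ 0.          0.          0.          1.        ]]
{'clock': 0.1, 'joint_pos': array([-5.09313809e+01,  2.05864141e+01,  6.37889346e-01, -1.71204851e-02,
       -7.01340691e+01, -1.65086883e+01]), 'qvel': array([ 0.10428066, -0.03201081,  0.18120389,  0.0548888 ,  0.11004756,
       -0.07306954]), 'tau': array([-7.59136801e-04, -5.84161556e+01,  2.93751687e+01,  7.01552957e+00,
        1.01834658e-02, -5.82473717e-05]), 'tool_pos': array([ 0.25880061, -0.62297393,  0.24472002]), 'orientation': array([ 1.79916237e+02, -8.04032064e-03, -1.57445893e+02]), 'force': array([ 0.99850027,  0.2665413 , -0.29498883]), 'moment': array([ 0.01540464,  0.05845173, -0.02820369]), 'gripper_force': 0.0, 'opening': 0.08769049258000201}
```

View pics/scene0.png

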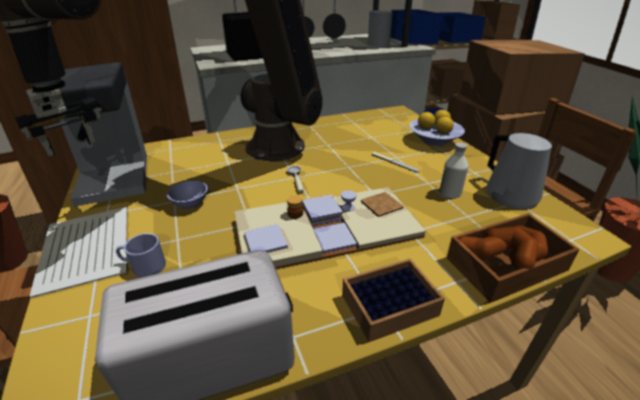

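View pics/side0.png

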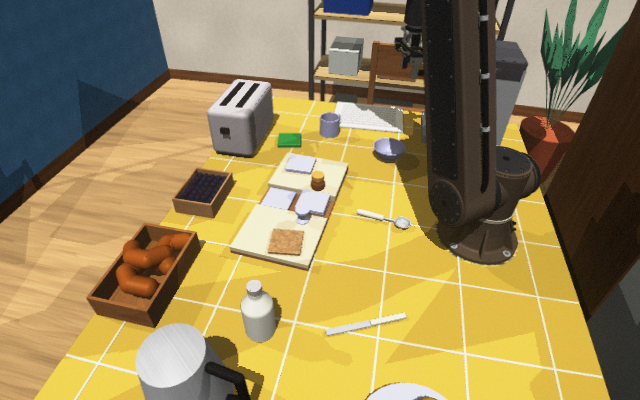

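The scene view shows the cork at (382,203), the loose lilac slab at (267,239), the finished stack at (322,209), the bare slab at (333,237), the jar at (295,207) and the egg cup at (348,198). In the side view these are the cork at (286,241), the loose slab at (300,164), the bare slab at (278,200) and the finished stack at (313,203). The slab-shaped candidates are the lilac piece at side (300,164) on the high step and the green piece at side (289,140) on the table. The lilac one on the step fits the description. I'll confirm it in one enlarged crop.

```bash
python3 - <<'E'
from h import *
a=load('scene')['color'][180:275,225:435];b=load('side')['color'][130:275,225:355]
a=cv2.resize(a,None,fx=3.8,fy=3.8,interpolation=2);a=a[:,:800]
cv2.imwrite('pics/c1.png',a)
cv2.imwrite('pics/c2.png',cv2.resize(b,None,fx=4,fy=4,interpolation=2))
E
```

```text
(no output)
```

View pics/c2.png

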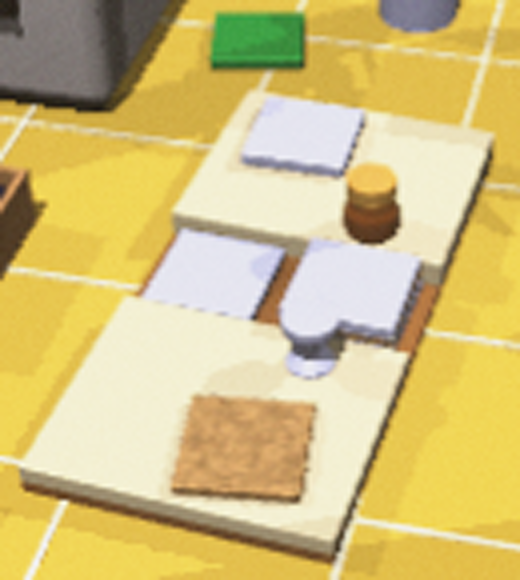

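View pics/c1.png

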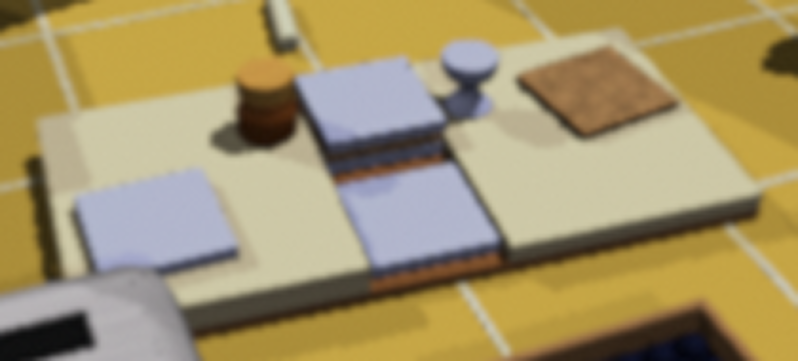

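The crops confirm it: the lilac slab on the high step is the loose one, and the green one lies on the table. Next I compute poses from the corners.

```bash
cat >> h.py <<'E'
def sq(P):
    c=P[:,:2].mean(0); e=np.roll(P,-1,0)-P; L=np.linalg.norm(e[:,:2],axis=1)
    a=np.degrees(np.arctan2(e[:,1],e[:,0])); m=np.degrees(np.angle(np.exp(4j*np.radians(a)).sum()))/4
    return np.round(c*1000,1),round(m,1),np.round(L*1000,1)
E
python3 - <<'E'
from h import *
b=load('side');a=load('scene')
f2=lambda l:(np.array(l,float)+.5)/4-.5+[225,130]
f1=lambda l:(np.array(l,float)+.5)/3.8-.5+[225,180]
D={'cork':(.032,[(193,396),(316,402),(300,498),(172,490)],[(517,80),(611,47),(679,101),(588,133)]),
'next':(.044,[(262,97),(364,109),(346,170),(243,157)],[(75,205),(203,168),(238,248),(98,272)]),
'base':(.022,[(183,229),(283,248),(253,317),(145,297)],[(333,188),(455,161),(500,243),(375,272)]),
'done':(.042,[(312,240),(420,255),(388,332),(280,300)],[(297,82),(405,57),(444,120),(330,147)]),
'low':(.024,[(135,298),(408,352),(333,548),(24,480)],[(432,120),(620,30),(760,200),(510,250)])}
for k,(z,p,q) in D.items():
    print(k,'side',*sq(back(b,f2(p),z)),'scene',*sq(back(a,f1(q),z)))
print(np.round(back(b,f2(D['low'][1]),.024),4)); 
print('high',np.round(back(b,f2([(255,93),(494,134),(440,275),(175,214)]),.032),4))
print('scene hi',np.round(back(a,f1([(40,120),(235,85),(370,280),(510,250),(760,195),(620,30)]),.03),4))
print('jar',back(b,f2([(371,218)]),.045),'egg',back(b,f2([(310,365)]),.024))
E
```

```text
cork side [540.9 177.6] 7.8 [89.1 91.6 87.3 90.3] scene [545.9 174.4] 8.8 [93.  86.4 85.3 83.4]
next side [ 587.3 -180.1] 2.4 [93.1 91.8 89.6 91.6] scene [ 590.3 -184.4] -0.6 [91.6 89.6 89.6 71.7]
base side [617.3  -8.4] -2.5 [86.9 86.2 88.9 87.9] scene [621.4 -10. ] -3.3 [92.9 94.1 88.5 92.7]
done side [505.4   1.3] -4.9 [87.7 93.8 89.4 76. ] scene [508.6  -0. ] -1.4 [89.7 88.5 88.6 86.8]
low side [566.  143.2] -3.6 [220.4 196.5 221.9 198.1] scene [592.6 133.9] -0.5 [206.  233.7 186.6 155.2]
[[0.6694 0.0381 0.024 ]
 [0.4494 0.0515 0.024 ]
 [0.4619 0.2476 0.024 ]
 [0.6835 0.2357 0.024 ]]
high [[ 0.6498 -0.2468  0.032 ]
 [ 0.427  -0.2319  0.032 ]
 [ 0.4401 -0.0324  0.032 ]
 [ 0.6672 -0.0604  0.032 ]]
scene hi [[ 0.4268 -0.2321  0.03  ]
 [ 0.4354 -0.0825  0.03  ]
 [ 0.6802 -0.0669  0.03  ]
 [ 0.6868  0.0291  0.03  ]
 [ 0.6994  0.2162  0.03  ]
 [ 0.4738  0.2353  0.03  ]]
jar [[ 0.50505878 -0.07500339  0.045     ]] egg [[0.51806582 0.0813582  0.024     ]]
```

```bash
cat >> h.py <<'E'
def go(x,y,z,yaw,n=1):
    "shift/turn in tool axes from the present (measured) pose to world target"
    from scipy.spatial.transform import Rotation as R
    o=ctrl.get_obs(); R0=R.from_euler('xyz',o['orientation'],degrees=True); R1=R.from_euler('xyz',[180,0,yaw],degrees=True)
    d=R0.inv().apply(np.array([x,y,z])-o['tool_pos'])*1000; t=(R0.inv()*R1).as_rotvec(degrees=True)
    print('clock',o['clock'],'shift',np.round(d,1),'turn',np.round(t,2))
E
python3 - <<'E'
from h import *
go(.56,0,.38,176.4)
b=load('side')
print(back(b,[(260,338),(217,150),(240,150),(205,215),(232,172),(330,134)],0))
E
```

```text
clock 0.1 shift [-517.1  460.  -134.7] turn [ 0.08 -0.03 26.15]
[[ 5.27011835e-01  4.59555066e-01  0.00000000e+00]
 [ 9.35720313e-01 -2.50932124e-01  0.00000000e+00]
 [ 8.49542311e-01 -2.70306239e-01  0.00000000e+00]
 [ 8.26430570e-01  9.83096426e-02  1.11022302e-16]
 [ 8.27082774e-01 -1.31042423e-01  0.00000000e+00]
 [ 5.34552861e-01 -4.62996630e-01  0.00000000e+00]]
```

Emit:
move_arm(
  motion=[
    [[-60,50,-80],[0,0,3],0],
    [[-260,230,-135],[0,0,13],0],
    [[-260,230,-135],[0,0,13],0],
    [[-260,230,-135],[0,0,13],0],
    [[-260,230,-135],[0,0,13],0],
    [[-260,230,-135],[0,0,13],0],
    [[-260,230,-135],[0,0,13],0],
    [[-260,230,-135],[0,0,13],0],
    [[-260,230,-135],[0,0,13],0],
    [[-260,230,-135],[0,0,13],0],
  ],
)

```text
clock: 0.93
tool_pos: [0.4134, -0.3072, 0.3833]
orientation: [-179.9, 0.2, -170.2]
force: [-0.0, -0.8, 0.8]
opening: 0.0876
gripper_force: 0.0
```

```bash
python3 - <<'E'
from h import *
go(.56,0,.38,176.4)
E
```

```text
clock 0.9333 shift [-196.8  277.7    3.7] turn [-0.07  0.25 13.41]
```

Emit:
move_arm(
  motion=[
    [[-200,280,5],[0,0,13.5],0.5],
    [[-200,280,5],[0,0,13.5],0.5],
    [[-200,280,5],[0,0,13.5],0.5],
    [[-200,280,5],[0,0,13.5],0.5],
    [[-200,280,5],[0,0,13.5],0.5],
    [[-200,280,5],[0,0,13.5],0.5],
    [[-200,280,5],[0,0,13.5],0.5],
    [[-200,280,5],[0,0,13.5],0.5],
    [[-200,280,5],[0,0,13.5],0.5],
    [[-200,280,5],[0,0,13.5],0.5],
  ],
)

```text
clock: 1.77
tool_pos: [0.5629, 0.0019, 0.3739]
orientation: [-180.0, -0.1, 176.3]
force: [-0.2, -0.4, -0.3]
opening: 0.0443
gripper_force: 0.0
```

```bash
python3 - <<'E'
from h import *
s=snap('wrist','w1');print(s['camera_matrix'][0],s['k1'],s['cam_to_world'],ctrl.get_obs()['opening'],ctrl.get_obs()['tool_pos'])
E
```

```text
[278.67565686   0.         317.8134843 ] -0.0344785258188977 [[ 0.06437689 -0.96721907 -0.2456479   0.4971675 ]
 [ 0.99792501  0.06211635  0.01694782  0.0068085 ]
 [-0.0011335  -0.24622923  0.96921096  0.51261224]
 [ 0.          0.          0.          1.        ]] 0.043998917822011784 [5.62057503e-01 2.96849475e-04 3.74247905e-01]
```

View pics/w1.png

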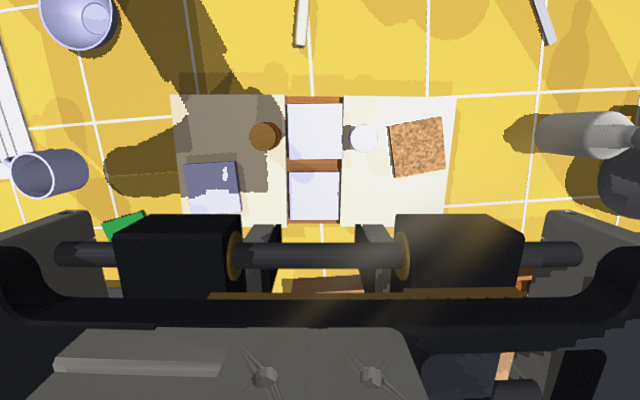

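The wrist view shows the cork at about (418,148), the bare slab at (315,195), the loose slab at (213,188), the finished stack at (315,131), the egg cup at (362,138) and the jar at (265,136). I'll refine the corners from this picture.

```bash
cat >> h.py <<'E'
def refine(s,p,w=4):
    g=cv2.cvtColor(s['color'],6); q=np.array(p,np.float32).reshape(-1,1,2)
    return cv2.cornerSubPix(g,q.copy(),(w,w),(-1,-1),(3,50,.01))[:,0]
E
python3 - <<'E'
from h import *
s=load('wrist')
D={'cork':(.032,[(389,128),(440,117),(446,170),(396,178)]),
'next':(.044,[(184,166),(238,162),(242,211),(187,213)]),
'base':(.022,[(289,171),(340,171),(340,219),(289,222)]),
'done':(.042,[(288,103),(342,103),(342,158),(289,160)])}
for k,(z,p) in D.items():
    r=refine(s,p);print(k,np.round(r,1).tolist(),*sq(back(s,r,z)),*sq(back(s,p,z)))
p=refine(s,[(455,97),(464,225),(343,97),(340,225)]);print(p,back(s,p,.024).round(4))
p=refine(s,[(171,95),(285,95),(287,226)]);print(p,back(s,p,.032).round(4))
E
```

```text
cork [[386.5, 125.5999984741211], [441.29998779296875, 116.4000015258789], [446.6000061035156, 167.10000610351562], [393.79998779296875, 177.5]] [541.8 173.6] 7.5 [92.5 87.3 93.3 90.1] [544.6 174.9] 7.7 [86.7 91.5 88.3 87. ]
next [[183.1999969482422, 164.60000610351562], [234.60000610351562, 160.0], [240.0, 213.89999389648438], [187.6999969482422, 213.6999969482422]] [ 588.9 -184.5] -2.5 [88.9 95.1 93.5 87.3] [ 588.8 -182.1] -2.7 [93.3 86.4 98.7 83.9]
base [[287.1000061035156, 173.39999389648438], [340.3999938964844, 172.89999389648438], [339.0, 220.5], [289.0, 222.0]] [622.  -9.] -3.1 [94.9 89.3 92.9 91.3] [619.4  -7.7] -2.9 [90.5 89.7 94.9 95.6]
done [[285.20001220703125, 104.0999984741211], [342.6000061035156, 103.4000015258789], [341.1000061035156, 158.5], [286.6000061035156, 157.8000030517578]] [504.6  -0.7] -3.8 [92.4 88.7 91.7 86.4] [504.9   1.5] -3.0 [87.  88.5 89.4 91.9]
[[458.33362   95.687454]
 [463.29794  221.51523 ]
 [343.10855   96.43399 ]
 [340.       225.      ]] [[0.4609 0.2446 0.024 ]
 [0.6852 0.2664 0.024 ]
 [0.451  0.0514 0.024 ]
 [0.6768 0.036  0.024 ]]
[[169.3712    93.785706]
 [284.203     95.12354 ]
 [287.       226.      ]] [[ 0.4276 -0.2346  0.032 ]
 [ 0.4435 -0.0454  0.032 ]
 [ 0.6696 -0.0613  0.032 ]]
```

```bash
python3 - <<'E'
from h import *
s=load('wrist');cv2.imwrite('pics/w1c.png',cv2.resize(s['color'][85:235,165:475],None,fx=2.58,fy=2.58,interpolation=2)[:600,:800])
E
```

```text
(no output)
```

View pics/w1c.png

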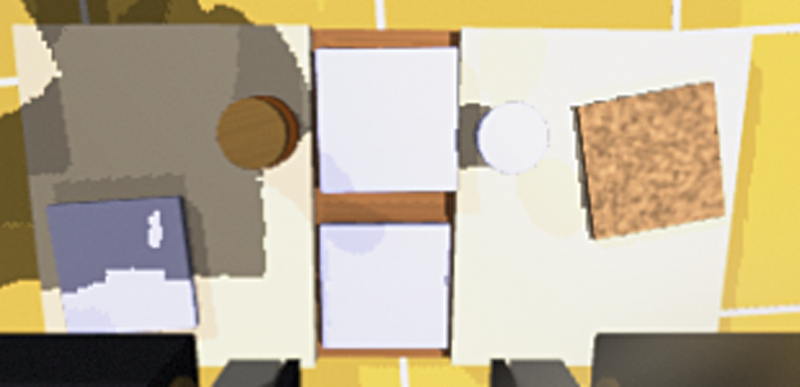

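```bash
cat >> h.py <<'E'
C=np.array([.5595,-.003]);Y=np.radians(-3.9);M=np.array([[np.cos(Y),-np.sin(Y)],[np.sin(Y),np.cos(Y)]])
def s2w(p): return C+M@(np.array(p)/1000)
def w2s(p): return (np.array(p)-C)@M*1000
def gos(xs,ys,z,yaw_s): go(*s2w((xs,ys)),z,yaw_s-3.9)
E
python3 - <<'E'
from h import *
gos(-108,176,.12,180)
E
```

```text
clock 1.8167 shift [109.4 172.9 254.4] turn [-0.03 -0.12  0.13]
```

Emit:
move_arm(
  motion=[
    [[109,173,254],[0,0,0],0.5],
    [[109,173,254],[0,0,0],0.5],
    [[109,173,254],[0,0,0],0.5],
    [[109,173,254],[0,0,0],0.5],
    [[109,173,254],[0,0,0],0.5],
    [[109,173,254],[0,0,0],0.5],
    [[109,173,254],[0,0,0],0.5],
    [[109,173,254],[0,0,0],0.5],
    [[109,173,254],[0,0,0],0.5],
    [[109,173,254],[0,0,0],0.5],
  ],
)

```text
clock: 2.65
tool_pos: [0.4636, 0.1776, 0.1205]
orientation: [-179.9, -0.1, 176.1]
force: [0.8, 0.2, 0.6]
opening: 0.0436
gripper_force: 0.0
```

```bash
python3 - <<'E'
from h import *
gos(-108,176,.0455,180)
E
```

```text
clock 2.65 shift [-0.1  2.5 75. ] turn [-0.14 -0.12  0.05]
```

Emit:
move_arm(
  motion=[
    [[0,2,40],[0,0,0],0.5],
    [[0,2,60],[0,0,0],0.5],
    [[0,2,70],[0,0,0],0.5],
    [[0,2,75],[0,0,0],0.5],
    [[0,2,75],[0,0,0],0.5],
    [[0,2,75],[0,0,0],0.5],
  ],
)

```text
clock: 3.15
tool_pos: [0.4658, 0.1801, 0.0477]
orientation: [179.9, 0.1, 176.0]
force: [-0.3, 0.3, 0.5]
opening: 0.0434
gripper_force: 0.0
```

```bash
python3 - <<'E'
from h import *
s=snap('wrist');cv2.imwrite('pics/w2.png',s['color'])
gos(5,176,.0455,180);print(ctrl.get_obs()['tool_pos'],ctrl.get_obs()['force'])
E
```

```text
clock 3.2 shift [-110.9   -0.5    2.6] turn [ 0.08  0.1  -0.07]
[0.46587856 0.18038072 0.04791195] [0.34064731 0.13436034 0.75109532]
```

View pics/w2.png

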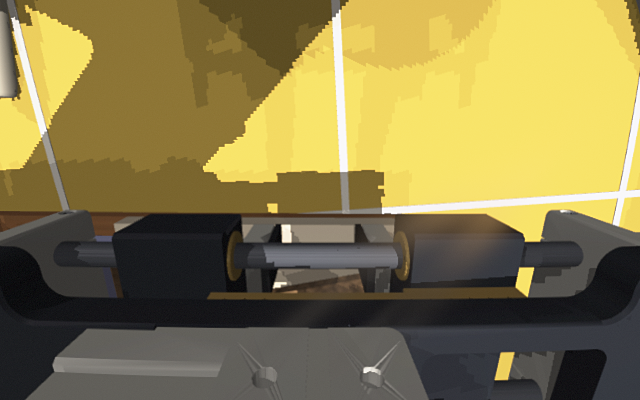

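The picture shows the fingers down at the step's near edge, with the cork just behind them at (320,285). Nothing is being touched, so I start the push.

Emit:
move_arm(
  motion=[
    [[-6,0,2],[0,0,0],0.5],
    [[-14,0,2],[0,0,0],0.5],
    [[-22,0,2],[0,0,0],0.5],
    [[-30,0,2],[0,0,0],0.5],
    [[-38,0,2],[0,0,0],0.5],
    [[-46,0,2],[0,0,0],0.5],
    [[-54,0,2],[0,0,0],0.5],
    [[-62,0,2],[0,0,0],0.5],
    [[-70,0,2],[0,0,0],0.5],
    [[-74,0,2],[0,0,0],0.5],
  ],
)

```text
clock: 4.03
tool_pos: [0.5398, 0.1751, 0.0445]
orientation: [-180.0, 0.0, 176.1]
force: [0.9, 1.0, 0.0]
opening: 0.0438
gripper_force: 0.1
```

```bash
python3 - <<'E'
from h import *
gos(5,176,.0455,180);a=snap('side');b=snap('scene')
A=cv2.resize(a['color'][160:290,225:355],(600,600),interpolation=2);cv2.imwrite('pics/s3.png',A)
E
```

```text
clock 4.0333 shift [-36.7  -0.3  -1. ] turn [-0.    0.01 -0.05]
```

View pics/s3.png

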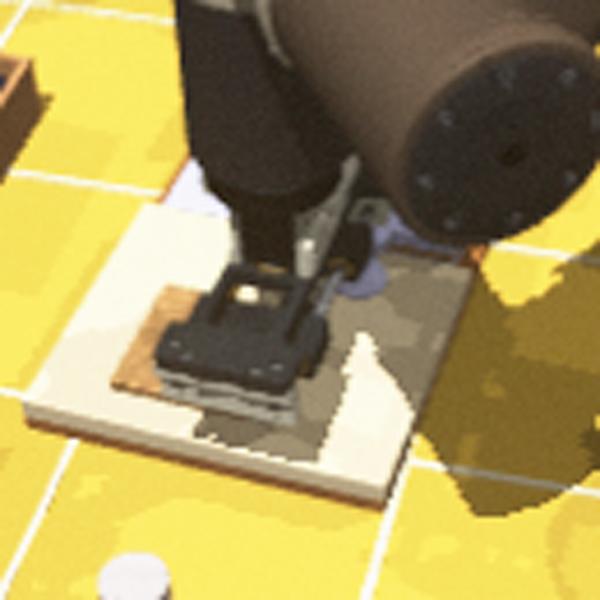

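The side crop shows the cork being pushed squarely ahead of the fingers, with its left edge at about (110,385) in the crop. I continue.

Emit:
move_arm(
  motion=[
    [[-5,0,0],[0,0,0],0.5],
    [[-10,0,0],[0,0,0],0.5],
    [[-15,0,0],[0,0,0],0.5],
    [[-20,0,0],[0,0,0],0.5],
    [[-25,0,0],[0,0,0],0.5],
    [[-30,0,0],[0,0,0],0.5],
    [[-32,0,0],[0,0,0],0.5],
    [[-34,0,0],[0,0,0],0.5],
    [[-34,0,0],[0,0,0],0.5],
  ],
)

```text
clock: 4.88
tool_pos: [0.5729, 0.1728, 0.0445]
orientation: [180.0, 0.0, 176.1]
force: [0.3, -1.3, 0.3]
opening: 0.0433
gripper_force: 0.0
```

Emit:
move_arm(
  motion=[
    [[5,0,0],[0,0,0],0.5],
    [[20,0,0],[0,0,0],0.5],
    [[40,0,-40],[0,0,0],0.5],
    [[60,0,-80],[0,0,0],0.5],
    [[80,0,-120],[0,0,0],0.5],
    [[110,0,-160],[0,0,0],0.5],
    [[110,0,-200],[0,0,0],0.5],
    [[110,0,-200],[0,0,0],0.5],
    [[110,0,-200],[0,0,0],0.5],
  ],
)

```text
clock: 5.63
tool_pos: [0.4632, 0.1815, 0.2496]
orientation: [179.7, 0.4, 176.2]
force: [0.5, 0.2, -0.6]
opening: 0.0439
gripper_force: 0.0
```

```bash
cat >> h.py <<'E'
def cork(s,z,roi=None):
    h=cv2.cvtColor(s['color'],40); m=cv2.inRange(h,(6,60,90),(18,200,255))
    n,l,st,ce=cv2.connectedComponentsWithStats(cv2.morphologyEx(m,cv2.MORPH_CLOSE,np.ones((5,5))))
    for i in range(1,n):
        if st[i,4]<250: continue
        c=cv2.findContours((l==i).astype(np.uint8),0,1)[0][0][:,0]
        P=back(s,c,z)[:,:2]; 
        if np.abs(w2s(P.mean(0))-[0,100]).max()>180: continue
        r=cv2.minAreaRect(((P-C)@M*1000).astype(np.float32)); print('comp',st[i],'stand',np.round(r[0],1),np.round(r[1],1),round(r[2],1))
E
python3 - <<'E'
from h import *
print(w2s(ctrl.get_obs()['tool_pos'][:2]),ctrl.get_obs()['tool_pos'])
for n in('side','scene','wrist'):
    s=snap(n);print(n);cork(s,.032)
E
```

```text
[-108.62402568  177.54576257] [0.46320334 0.18152271 0.2495996 ]
side
comp [238 220  40  29 752] stand [ 56.2 172.6] [91.5 94.3] 0.1
scene
comp [372 209  43  25 671] stand [ 60.6 166.3] [93.3 90.2] 0.1
wrist
comp [ 279  268   68   31 1819] stand [ 41.  170.3] [95.  48.2] 90.0
```

```bash
python3 - <<'E'
from h import *
print(ctrl.get_obs()['joint_pos'])
gos(57.5,240,.11,90);gos(57.5,240,.11,270)
E
```

```text
[ 4.40388113e+01  3.55337305e+00 -2.14412093e+01 -2.81483665e-02
 -6.50065189e+01 -1.37953977e+02]
clock 5.7833 shift [-167.2   63.9  134.2] turn [-0.000e+00 -3.000e-02  8.997e+01]
clock 5.7833 shift [-167.2   63.9  134.2] turn [ 3.000e-02 -0.000e+00 -9.003e+01]
```

Emit:
move_arm(
  motion=[
    [[-167,64,60],[0,0,-90],0.5],
    [[-167,64,60],[0,0,-90],0.5],
    [[-167,64,60],[0,0,-90],0.5],
    [[-167,64,60],[0,0,-90],0.5],
    [[-167,64,60],[0,0,-90],0.5],
    [[-167,64,60],[0,0,-90],0.5],
    [[-167,64,60],[0,0,-90],0.5],
    [[-167,64,60],[0,0,-90],0.5],
    [[-167,64,60],[0,0,-90],0.5],
    [[-167,64,60],[0,0,-90],0.5],
  ],
)

```text
clock: 6.62
tool_pos: [0.6331, 0.2321, 0.1818]
orientation: [179.9, -0.2, -112.0]
force: [0.5, -0.3, 0.2]
opening: 0.0438
gripper_force: 0.0
```

```bash
python3 - <<'E'
from h import *
gos(57.5,240,.11,270)
for n in('side','scene'):
    s=snap(n);print(n);cork(s,.032)
E
```

```text
clock 6.6167 shift [-0.7 -0.1 71.8] turn [  0.17  -0.18 -18.1 ]
side
comp [308 197  28  65 343] stand [-90.   94.5] [268.7  62.4] 89.8
comp [ 238  210   62   38 1106] stand [ 33.1 148.7] [177.9 139.3] 27.5
scene
comp [391 209  24  22 267] stand [ 61.2 184.7] [91.9 53.4] 0.1
```

Turn is nearly complete; finish it and descend behind the cork.

Emit:
move_arm(
  motion=[
    [[0,0,30],[0,0,-7],0.5],
    [[0,0,60],[0,0,-14],0.5],
    [[0,0,72],[0,0,-18.1],0.5],
    [[0,0,72],[0,0,-18.1],0.5],
    [[0,0,72],[0,0,-18.1],0.5],
  ],
)

```text
clock: 7.13
tool_pos: [0.6333, 0.2322, 0.1112]
orientation: [179.9, -0.1, -94.5]
force: [0.4, 0.4, -0.3]
opening: 0.044
gripper_force: 0.0
```

```bash
python3 - <<'E'
from h import *
gos(57.5,240,.046,270)
E
```

```text
clock 7.1333 shift [-0.4  0.  65.2] turn [ 0.12 -0.12 -0.64]
```

Emit:
move_arm(
  motion=[
    [[0,0,35],[0,0,-0.6],0.5],
    [[0,0,55],[0,0,-0.6],0.5],
    [[0,0,65],[0,0,-0.6],0.5],
    [[0,0,65],[0,0,-0.6],0.5],
    [[0,0,65],[0,0,-0.6],0.5],
  ],
)

```text
clock: 7.55
tool_pos: [0.6345, 0.233, 0.0486]
orientation: [-179.9, 0.0, -93.7]
force: [1.2, 0.9, 0.1]
opening: 0.0441
gripper_force: 0.0
```

```bash
python3 - <<'E'
from h import *
print(ctrl.get_obs()['tool_pos'],ctrl.get_obs()['force'])
gos(57.5,53,.046,270)
E
```

```text
[0.63448822 0.23301128 0.04858053] [1.21022604 0.89549133 0.10832918]
clock 7.55 shift [187.6   1.9   2.6] turn [-0.05  0.    0.19]
```

Emit:
move_arm(
  motion=[
    [[5,0,2],[0,0,0],0.5],
    [[12,0,2],[0,0,0],0.5],
    [[20,0,2],[0,0,0],0.5],
    [[28,0,2],[0,0,0],0.5],
    [[37,0,2],[0,0,0],0.5],
    [[46,0,2],[0,0,0],0.5],
    [[55,0,2],[0,0,0],0.5],
    [[64,0,2],[0,0,0],0.5],
    [[72,0,2],[0,0,0],0.5],
    [[80,0,2],[0,0,0],0.5],
  ],
)

```text
clock: 8.38
tool_pos: [0.6287, 0.1519, 0.0456]
orientation: [180.0, -0.0, -93.6]
force: [0.1, 0.2, 0.0]
opening: 0.0436
gripper_force: 0.1
```

```bash
python3 - <<'E'
from h import *
print(ctrl.get_obs()['tool_pos'])
gos(57.5,53,.046,270)
E
```

```text
[0.6286833  0.15189416 0.04557796]
clock 8.3833 shift [106.2   1.5  -0.4] turn [ 0.   -0.    0.26]
```

Emit:
move_arm(
  motion=[
    [[8,0,0],[0,0,0],0.5],
    [[16,0,0],[0,0,0],0.5],
    [[24,0,0],[0,0,0],0.5],
    [[32,0,0],[0,0,0],0.5],
    [[40,0,0],[0,0,0],0.5],
    [[48,0,0],[0,0,0],0.5],
    [[56,0,0],[0,0,0],0.5],
    [[63,0,0],[0,0,0],0.5],
    [[70,0,0],[0,0,0],0.5],
    [[75,0,0],[0,0,0],0.5],
  ],
)

```text
clock: 9.22
tool_pos: [0.6239, 0.0772, 0.0456]
orientation: [180.0, -0.0, -93.6]
force: [0.2, 0.6, -1.4]
opening: 0.0439
gripper_force: 0.1
```

```bash
python3 - <<'E'
from h import *
print(ctrl.get_obs()['tool_pos'])
gos(57.5,53,.046,270)
for n in('scene',):
    s=snap(n);print(n);cork(s,.032)
E
```

```text
[0.62392334 0.07721286 0.0455688 ]
clock 9.2167 shift [31.4  1.5 -0.4] turn [ 0.   -0.    0.27]
scene
```

Emit:
move_arm(
  motion=[
    [[5,0,0],[0,0,0],0.5],
    [[10,0,0],[0,0,0],0.5],
    [[15,0,0],[0,0,0],0.5],
    [[20,0,0],[0,0,0],0.5],
    [[24,0,0],[0,0,0],0.5],
    [[27,0,0],[0,0,0],0.5],
    [[29,0,0],[0,0,0],0.5],
    [[30,0,0],[0,0,0],0.5],
    [[30,0,0],[0,0,0],0.5],
  ],
)

```text
clock: 10.02
tool_pos: [0.6221, 0.0479, 0.0456]
orientation: [180.0, -0.0, -93.6]
force: [-0.8, 1.4, -0.3]
opening: 0.0438
gripper_force: 0.0
```

Emit:
move_arm(
  motion=[
    [[-8,0,0],[0,0,0],0.5],
    [[-20,0,-20],[0,0,0],0.5],
    [[-45,0,-55],[0,0,0],0.5],
    [[-80,0,-90],[0,0,0],0.5],
    [[-100,0,-130],[0,0,0],0.5],
    [[-100,0,-170],[0,0,0],0.5],
    [[-100,0,-200],[0,0,0],0.5],
    [[-100,0,-200],[0,0,0],0.5],
  ],
)

```text
clock: 10.68
tool_pos: [0.632, 0.1505, 0.2553]
orientation: [-179.3, 0.3, -93.5]
force: [1.4, -0.4, 1.6]
opening: 0.0437
gripper_force: 0.0
```

```bash
python3 - <<'E'
from h import *
for n in('side','scene','wrist'):
    s=snap(n);print(n);cork(s,.030)
cv2.imwrite('pics/w4.png',load('wrist')['color'])
E
```

```text
side
comp [259 184  43  28 615] stand [52.9  4.3] [115.3 106.1] 85.3
scene
wrist
comp [ 274    4   87   86 6205] stand [62.2  1.6] [103.8  92.1] 0.3
```

```bash
python3 - <<'E'
from h import *
a=load('wrist')['color'][0:130,220:420];b=load('side')['color'][150:280,225:425]
cv2.imwrite('pics/v9.png',np.vstack([cv2.resize(x,(460,299),interpolation=2) for x in(a,b)]))
E
```

```text
(no output)
```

View pics/v9.png

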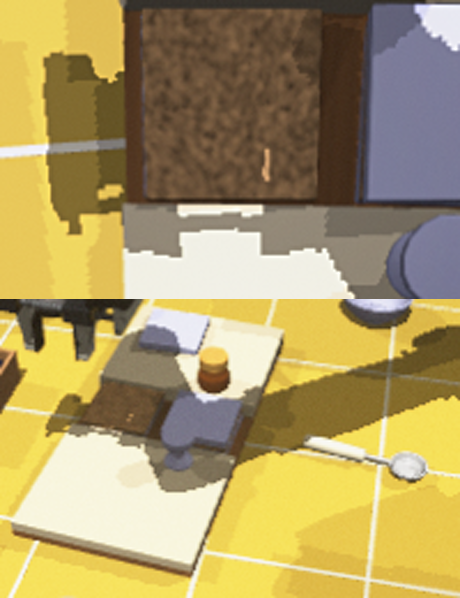

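The cork lies flat in the aisle over the bare slab, with crop corners at about (143,8), (321,10), (317,200) and (143,199).

```bash
python3 - <<'E'
from h import *
s=load('wrist');p=(np.array([(143,8),(321,10),(317,200),(143,199)])+.5)/2.3-.5+[220,0]
P=back(s,p,.030);print(sq(P),w2s(P[:,:2].mean(0)),w2s(P[:,:2]))
e=(np.array([(122,206),(122,8)])+.5)/2.3-.5+[220,0];print(w2s(back(s,e[:1],.024)[:,:2]),w2s(back(s,e[1:],.032)[:,:2]))
gos(60,-120,.25,270); gos(10,-180,.25,180);print(ctrl.get_obs()['joint_pos'])
E
```

```text
(array([617.9,  -7.1]), np.float64(-4.0), array([88. , 89.4, 91.2, 89.9])) [58.52189356 -0.08305647] [[102.41287202 -45.07843314]
 [ 14.36776651 -44.69358026]
 [ 13.07049388  44.67357846]
 [104.23644184  44.76620907]]
[[116.3100634   47.56491777]] [[112.52197087 -44.33189141]]
clock 10.8333 shift [ 2.761e+02 -2.000e-01 -4.200e+00] turn [-0.05  0.06  0.31]
clock 10.8333 shift [335.9  50.1  -4.3] turn [1.000e-02 9.000e-02 9.031e+01]
[ 3.05940032e+01  1.77526597e+01 -3.29662868e+00 -2.66813853e-02
 -6.88746370e+01 -3.41715555e+01]
```

```bash
python3 - <<'E'
from h import *
gos(85,-178,.25,180)
E
```

```text
clock 10.8333 shift [334.3 -24.9  -4.2] turn [1.000e-02 9.000e-02 9.031e+01]
```

Emit:
move_arm(
  motion=[
    [[334,-25,-4],[0,0,90.3],0.5],
    [[334,-25,-4],[0,0,90.3],0.5],
    [[334,-25,-4],[0,0,90.3],0.5],
    [[334,-25,-4],[0,0,90.3],0.5],
    [[334,-25,-4],[0,0,90.3],0.5],
    [[334,-25,-4],[0,0,90.3],0.5],
    [[334,-25,-4],[0,0,90.3],0.5],
    [[334,-25,-4],[0,0,90.3],0.5],
    [[334,-25,-4],[0,0,90.3],0.5],
    [[334,-25,-4],[0,0,90.3],0.5],
  ],
)

```text
clock: 11.67
tool_pos: [0.6311, -0.1898, 0.2472]
orientation: [179.9, -0.2, -165.8]
force: [0.1, 0.1, -0.7]
opening: 0.044
gripper_force: 0.0
```

```bash
python3 - <<'E'
from h import *
gos(85,-178,.25,180)
E
```

```text
clock 11.6667 shift [-1.9  3.  -2.8] turn [ 0.03 -0.21 18.06]
```

Emit:
move_arm(
  motion=[
    [[0,0,0],[0,0,7],0.5],
    [[0,0,0],[0,0,14],0.5],
    [[0,0,0],[0,0,18],0.5],
    [[0,0,0],[0,0,18],0.5],
    [[0,0,0],[0,0,18],0.5],
  ],
)

```text
clock: 12.08
tool_pos: [0.6318, -0.1868, 0.2481]
orientation: [180.0, -0.1, 176.9]
force: [-0.1, -0.0, -0.6]
opening: 0.0438
gripper_force: 0.0
```

```bash
cat >> h.py <<'E'
def lilac(s,z,t=122):
    lab=cv2.cvtColor(s['color'],cv2.COLOR_BGR2LAB); m=(lab[...,2]<t).astype(np.uint8)
    n,l,st,ce=cv2.connectedComponentsWithStats(cv2.morphologyEx(m,cv2.MORPH_CLOSE,np.ones((5,5))))
    for i in range(1,n):
        if st[i,4]<250: continue
        c=max(cv2.findContours((l==i).astype(np.uint8),0,1)[0],key=len)[:,0]
        P=back(s,c,z)[:,:2]
        if np.abs(w2s(P.mean(0))).max()>240: continue
        r=cv2.minAreaRect(((P-C)@M*1000).astype(np.float32)); print('comp',st[i],'stand',np.round(r[0],1),np.round(r[1],1),round(r[2],1))
E
python3 - <<'E'
from h import *
print(w2s(ctrl.get_obs()['tool_pos'][:2]))
for n in('wrist','side','scene'):
    s=snap(n);print(n);lilac(s,.044)
E
```

```text
[  84.67456957 -178.47582555]
wrist
comp [507  51  48  43 843] stand [-43.1  68.2] [45.4 56.3] 15.7
comp [426  71  78  36 270] stand [-13.2 -10.4] [97.2 34.7] 67.7
comp [ 279  109   59   75 2825] stand [  41.9 -190.1] [89.2 66. ] 3.9
side
comp [286 155  30  19 311] stand [  38.5 -169.8] [88.9 96.8] 3.7
scene
comp [303 192  53  33 956] stand [-36.8  29.7] [121.4 162.6] 0.6
comp [245 225  42  27 775] stand [  46.9 -178.5] [95.3 87. ] 3.6
```

```bash
python3 - <<'E'
from h import *
gos(-30,-178,.10,180)
E
```

```text
clock 12.2333 shift [114.8   2.1 149.1] turn [-0.   -0.06  0.78]
```

Emit:
move_arm(
  motion=[
    [[40,1,40],[0,0,0.6],0.5],
    [[75,2,75],[0,0,0.6],0.5],
    [[100,2,110],[0,0,0.6],0.5],
    [[115,2,140],[0,0,0.6],0.5],
    [[115,2,149],[0,0,0.6],0.5],
    [[115,2,149],[0,0,0.6],0.5],
    [[115,2,149],[0,0,0.6],0.5],
  ],
)

```text
clock: 12.82
tool_pos: [0.5176, -0.1786, 0.1006]
orientation: [-180.0, -0.1, 176.2]
force: [1.9, -0.0, 1.7]
opening: 0.044
gripper_force: 0.0
```

```bash
python3 - <<'E'
from h import *
gos(-30,-178,.0555,180)
E
```

```text
clock 12.8167 shift [ 0.   0.1 45.1] turn [-0.04 -0.08  0.15]
```

Emit:
move_arm(
  motion=[
    [[0,0,25],[0,0,0],0.5],
    [[0,0,38],[0,0,0],0.5],
    [[0,0,45],[0,0,0],0.5],
    [[0,0,45],[0,0,0],0.5],
    [[0,0,45],[0,0,0],0.5],
    [[0,0,45],[0,0,0],0.5],
  ],
)

```text
clock: 13.32
tool_pos: [0.5191, -0.1786, 0.057]
orientation: [-180.0, 0.1, 176.2]
force: [0.1, -0.4, -0.1]
opening: 0.0436
gripper_force: 0.0
```

```bash
python3 - <<'E'
from h import *
gos(3.5,-178,.0555,180)
E
```

```text
clock 13.3167 shift [-31.9  -0.1   1.5] turn [-0.01  0.13  0.09]
```

Emit:
move_arm(
  motion=[
    [[-5,0,1],[0,0,0],0.5],
    [[-10,0,1],[0,0,0],0.5],
    [[-14,0,1],[0,0,0],0.5],
    [[-18,0,1],[0,0,0],0.5],
    [[-22,0,1],[0,0,0],0.5],
    [[-26,0,1],[0,0,0],0.5],
    [[-29,0,1],[0,0,0],0.5],
    [[-31,0,1],[0,0,0],0.5],
    [[-32,0,1],[0,0,0],0.5],
    [[-32,0,1],[0,0,0],0.5],
  ],
)

```text
clock: 14.15
tool_pos: [0.5498, -0.1807, 0.0545]
orientation: [-180.0, 0.0, 176.2]
force: [-0.6, 0.0, 0.2]
opening: 0.0436
gripper_force: 0.2
```

```bash
python3 - <<'E'
from h import *
o=ctrl.get_obs();print(w2s(o['tool_pos'][:2]),o['force'])
gos(3.5,-178,.0555,180)
for n in('side','scene'):
    s=snap(n);print(n);lilac(s,.044)
E
```

```text
[   2.38166598 -177.92246474] [-0.60808796  0.01073977  0.16494743]
clock 14.15 shift [-1.1 -0.1 -1. ] turn [-0.    0.01  0.06]
side
scene
comp [303 192  53  33 960] stand [-36.8  29.7] [121.4 162.6] 0.6
comp [246 230  41  26 763] stand [  62.6 -180.8] [90.8 94.3] 89.3
```

Emit:
move_arm(
  motion=[
    [[6,0,0],[0,0,0],0.5],
    [[14,0,-15],[0,0,0],0.5],
    [[15,0,-50],[0,0,0],0.5],
    [[15,0,-90],[0,0,0],0.5],
    [[15,0,-110],[0,0,0],0.5],
    [[15,0,-110],[0,0,0],0.5],
  ],
)

```text
clock: 14.75
tool_pos: [0.5372, -0.18, 0.1703]
orientation: [-180.0, 0.5, 176.2]
force: [1.4, -0.2, 0.7]
opening: 0.0436
gripper_force: 0.0
```

```bash
python3 - <<'E'
from h import *
for n in('side','scene','wrist'):
    s=snap(n);print(n);lilac(s,.044)
print(ctrl.get_obs()['joint_pos'])
gos(58,-246,.16,270)
E
```

```text
side
scene
comp [303 192  53  33 964] stand [-36.8  29.7] [121.4 162.6] 0.6
comp [246 229  41  27 773] stand [  62.5 -182. ] [88.6 94.5] 89.6
wrist
comp [454 103 103  45 361] stand [-80.1  -7.5] [39.1 95.5] 0.4
comp [ 545  142   69   49 1450] stand [-42.7  75.5] [46.2 70.5] 0.1
comp [454 175  75  24 405] stand [-22.6  -8. ] [22.7 75.4] 0.1
comp [ 270  219   90   24 1589] stand [  22.7 -180.6] [24.5 88.1] 0.1
comp [272 268  87  25 904] stand [  78.2 -180.6] [28.4 90.2] 0.1
[ 1.31357762e+00  1.39627808e+01 -2.00022373e+01 -3.13865048e-02
 -5.60020701e+01 -9.51480418e+01]
clock 14.9 shift [-71.3 -68.3   4.5] turn [-0.000e+00  5.000e-02 -8.995e+01]
```

Emit:
move_arm(
  motion=[
    [[-71,-68,5],[0,0,-90],0.5],
    [[-71,-68,5],[0,0,-90],0.5],
    [[-71,-68,5],[0,0,-90],0.5],
    [[-71,-68,5],[0,0,-90],0.5],
    [[-71,-68,5],[0,0,-90],0.5],
    [[-71,-68,5],[0,0,-90],0.5],
    [[-71,-68,5],[0,0,-90],0.5],
    [[-71,-68,5],[0,0,-90],0.5],
    [[-71,-68,5],[0,0,-90],0.5],
    [[-71,-68,5],[0,0,-90],0.5],
  ],
)

```text
clock: 15.73
tool_pos: [0.5999, -0.252, 0.1575]
orientation: [179.8, -0.0, -111.9]
force: [0.1, -0.5, 0.1]
opening: 0.0442
gripper_force: 0.0
```

```bash
python3 - <<'E'
from h import *
gos(58,-246,.10,270)
E
```

```text
clock 15.7333 shift [ 0.  -1.  57.5] turn [ 1.800e-01 -1.000e-02 -1.797e+01]
```

Emit:
move_arm(
  motion=[
    [[0,0,20],[0,0,-7],0.5],
    [[0,0,40],[0,0,-14],0.5],
    [[0,0,57],[0,0,-18],0.5],
    [[0,0,57],[0,0,-18],0.5],
    [[0,0,57],[0,0,-18],0.5],
    [[0,0,57],[0,0,-18],0.5],
  ],
)

```text
clock: 16.23
tool_pos: [0.601, -0.2524, 0.1026]
orientation: [180.0, -0.0, -94.3]
force: [0.0, -0.2, 0.8]
opening: 0.0437
gripper_force: 0.0
```

```bash
python3 - <<'E'
from h import *
gos(58,-246,.0555,270)
E
```

```text
clock 16.2333 shift [ 0.   0.3 47.1] turn [ 0.03 -0.02 -0.45]
```

Emit:
move_arm(
  motion=[
    [[0,0,25],[0,0,-0.4],0.5],
    [[0,0,38],[0,0,-0.4],0.5],
    [[0,0,46],[0,0,-0.4],0.5],
    [[0,0,46],[0,0,-0.4],0.5],
    [[0,0,46],[0,0,-0.4],0.5],
    [[0,0,46],[0,0,-0.4],0.5],
  ],
)

```text
clock: 16.73
tool_pos: [0.6018, -0.2524, 0.0579]
orientation: [-179.9, -0.0, -93.8]
force: [0.2, -0.2, 0.9]
opening: 0.0439
gripper_force: 0.0
```

```bash
python3 - <<'E'
from h import *
print(ctrl.get_obs()['tool_pos'])
gos(58,-55,.0555,270)
E
```

```text
[ 0.60177868 -0.25243143  0.05794455]
clock 16.7333 shift [-191.     0.9    2.4] turn [-0.11 -0.02  0.07]
```

Emit:
move_arm(
  motion=[
    [[-5,0,1],[0,0,0],0.5],
    [[-12,0,1],[0,0,0],0.5],
    [[-19,0,1],[0,0,0],0.5],
    [[-27,0,1],[0,0,0],0.5],
    [[-35,0,1],[0,0,0],0.5],
    [[-43,0,1],[0,0,0],0.5],
    [[-51,0,1],[0,0,0],0.5],
    [[-59,0,1],[0,0,0],0.5],
    [[-67,0,1],[0,0,0],0.5],
    [[-75,0,1],[0,0,0],0.5],
  ],
)

```text
clock: 17.57
tool_pos: [0.6059, -0.1765, 0.0555]
orientation: [180.0, -0.0, -93.8]
force: [-0.1, -3.0, 1.6]
opening: 0.0437
gripper_force: 1.1
```

Emit:
move_arm(
  motion=[
    [[-8,0,0],[0,0,0],0.5],
    [[-16,0,0],[0,0,0],0.5],
    [[-24,0,0],[0,0,0],0.5],
    [[-32,0,0],[0,0,0],0.5],
    [[-40,0,0],[0,0,0],0.5],
    [[-48,0,0],[0,0,0],0.5],
    [[-56,0,0],[0,0,0],0.5],
    [[-63,0,0],[0,0,0],0.5],
    [[-70,0,0],[0,0,0],0.5],
    [[-75,0,0],[0,0,0],0.5],
  ],
)

```text
clock: 18.4
tool_pos: [0.6108, -0.1016, 0.0555]
orientation: [180.0, 0.0, -93.8]
force: [-0.5, -1.7, -0.7]
opening: 0.0439
gripper_force: 0.6
```

```bash
python3 - <<'E'
from h import *
o=ctrl.get_obs();print(o['tool_pos'],o['force'])
gos(58,-55,.0555,270)
for n in('side','scene'):
    s=snap(n);print(n);lilac(s,.044)
E
```

```text
[ 0.61081658 -0.10163406  0.05545472] [-0.45508864 -1.72629003 -0.69618748]
clock 18.4 shift [-39.9  -0.2  -0. ] turn [0.01 0.01 0.09]
side
comp [266 176  33  22 434] stand [ 55.6 -33.2] [ 88.1 102.6] 1.8
scene
comp [ 307  192   49   60 1356] stand [14.9 10.3] [121.9 266.6] 69.1
```

Emit:
move_arm(
  motion=[
    [[-5,0,0],[0,0,0],0.5],
    [[-11,0,0],[0,0,0],0.5],
    [[-17,0,0],[0,0,0],0.5],
    [[-23,0,0],[0,0,0],0.5],
    [[-28,0,0],[0,0,0],0.5],
    [[-32,0,0],[0,0,0],0.5],
    [[-36,0,0],[0,0,0],0.5],
    [[-38,0,0],[0,0,0],0.5],
    [[-40,0,0],[0,0,0],0.5],
    [[-40,0,0],[0,0,0],0.5],
  ],
)

```text
clock: 19.33
tool_pos: [0.6136, -0.0623, 0.0556]
orientation: [-180.0, 0.0, -93.8]
force: [0.6, -0.2, -0.8]
opening: 0.0438
gripper_force: 0.0
```

Emit:
move_arm(
  motion=[
    [[8,0,0],[0,0,0],0.5],
    [[20,0,-20],[0,0,0],0.5],
    [[45,0,-55],[0,0,0],0.5],
    [[80,0,-90],[0,0,0],0.5],
    [[110,0,-125],[0,0,0],0.5],
    [[110,0,-165],[0,0,0],0.5],
    [[110,0,-200],[0,0,0],0.5],
    [[110,0,-200],[0,0,0],0.5],
  ],
)

```text
clock: 20.0
tool_pos: [0.6092, -0.1752, 0.265]
orientation: [-179.3, -0.1, -93.9]
force: [1.3, 0.3, 1.9]
opening: 0.0439
gripper_force: 0.0
```

```bash
python3 - <<'E'
from h import *
for n in('side','scene','wrist'):
    s=snap(n);print(n);lilac(s,.042)
    A=s['color']
a=load('scene')['color'][180:275,225:435];b=load('side')['color'][150:280,225:425]
f=lambda x:cv2.resize(x,(640,290),interpolation=2)
cv2.imwrite('pics/fin.png',np.vstack([f(a),cv2.resize(b,(460,299),interpolation=2) if 0 else f(b)]))
E
```

```text
side
scene
comp [ 303  192   54   60 1925] stand [16.3 29.3] [157. 238.] 88.3
wrist
```

View pics/fin.png

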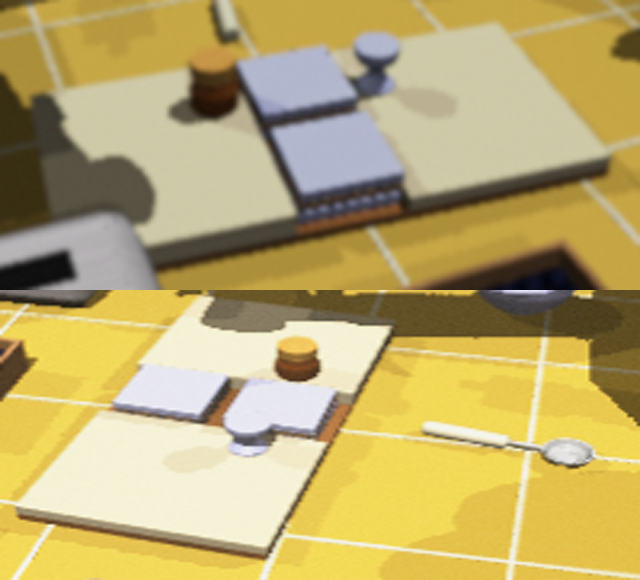

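The final view shows the slab on the cork on the bare slab with faces matching. Top corners in the scene crop are (272,127), (362,113), (403,173) and (305,194). The finished stack, jar and egg cup are in place. I'll check the pose numerically.

```bash
python3 - <<'E'
from h import *
a=load('scene');b=load('side')
p=np.array([(272,127),(362,113),(403,173),(305,194)])/[3.048,3.053]+[224.7,179.7]
q=np.array([(143,76),(230,86),(205,125),(114,112)])/[3.2,2.23]+[224.7,149.7]
for s,r in((a,p),(b,q)):
  P=back(s,r,.042);print(sq(P),w2s(P[:,:2].mean(0)))
  P=back(s,r,.044);print(w2s(P[:,:2].mean(0)))
E
```

```text
(array([618. ,  -7.1]), np.float64(-4.1), array([82.2, 88.6, 85.4, 93.7])) [58.65646037 -0.11366897]
[61.03315741 -0.98648471]
(array([613.9,  -2. ]), np.float64(-2.4), array([92. , 87. , 93.2, 83.1])) [54.16750734  4.72948042]
[53.2378281   6.93924193]
```

```bash
python3 -c "
from plant import ctrl
print(ctrl.close_job())"
```

```text
the job is handed in; nothing more can be done
None
```

I finished the bare stack and handed the job in at about 20 s: the cork sheet and the loose slab lie flat and squared on the bare slab, about 3–7 mm off its first measured position, and the last pictures show the finished stack, jam jar and egg cup in place; no verdict came back.

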